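# Dry-fit a small metal column in the sculptor's studio

### The arm

A 6-joint arm with a two-finger parallel gripper is mounted at the origin on the work surface. World frame = base frame: x ahead of the robot, y to its left, z up, the work surface at z = 0. Lengths are in m, angles in rad, forces in N, time in s.
With the tool pointing down it reaches from about 0.35 to 0.725 m from the base axis. Payload 4.3 kg.
Tool frame: the origin (TCP) lies on the centre line of the jaws, within the pads' length; the fingertips stand 22 mm ahead of it and the grasp point (between the pads) lies 3 mm ahead of it (env.tip_extent is the z of the fingertips in the tool frame, in m); z points along the fingers, y is the line along which they close (so a half turn about z gives the same grasp; the last joint's range is limited). The gripper opens to 85 mm and grips with 20 to 120 N. Pads are 22 mm wide; open, the fingers measure 114 mm over their backs; the gripper's body (76 mm by 85 mm) begins 54 mm behind the grasp point. The pads swing forward as they close: fully open they stand 13 mm farther back than shut.
Start: joints at [-1.405, 0.377, 0.081, 1.274, 0, 1.46], TCP at [0.157, -0.553, 0.253] pointing down, gripper open.
Joint ranges: [-2.72, 2.72], [-0.84, 1.66], [-1.02, 1.22], [-1.77, 2.12], [-1.37, 1.28], [-3.14, 3.14]. Speed limits (rad/s): [2.57, 2.57, 3.14, 3.14, 3.14, 3.14].

### API

Orientations are given as a unit quaternion [w, x, y, z].
In Python, from rig import env gives the robot as it stands. The module is installed in compiled form; this text tells all that it offers. Calls block until the motion is done:
- env.movep(position, orientation): joint-space move of the TCP to a pose.
- env.servo_line(position, rotation=None, feed=0.15, until_force=None): straight line of the TCP; rotation=None keeps the orientation; feed is the mean speed in m/s. With until_force (N) it stops when the force on the tool has changed by that much, and returns True; else False.
- env.movej(angles): joint-space move.
- env.command_gripper(opening): opening from 0.0 (shut) to 1.0 (fully open); the grip force is fixed at half the most; returns when the fingers have stopped.
- env.dwell(seconds).
- env.solve_ik(position, orientation): joint angles nearest the present ones, or None.
- env.snapshot(name): name is "scene" or "top" or "wrist"; returns the picture (420x560x3 uint8, red, green, blue); there is no depth.
- env.calibration(name): a dict with "mtx" (3x3 intrinsics, pixels), "extrinsics" (4x4, takes a point from camera to world coordinates); the wrist camera has in their place "tool_from_camera" (4x4, takes a point from camera to tool coordinates, whose origin is the TCP and whose axes are the flange's). Camera axes: x right, y down, z forward; pixel columns grow to the right and rows downward; lengths in m; the calibration is good to about 2 mm. A picture is of the moment at which its call begins: read the wrist's pose just before it. calibration takes no time and is no camera call.
A pose or a line that the arm cannot do raises env.IKError and nothing moves.
- env.job_done(): hands the job in; it is judged then, once.
Readings, each from a call of its own:
- env.current_t(): time.
- env.current_joint_positions(): joint angles.
- env.current_qvel(): joint speeds.
- env.current_joint_torque(): joint torques, N m.
- env.current_ee_pos(): TCP position.
- env.current_ee_rot(): TCP orientation.
- env.current_force(): force on the tool from outside, world axes, zero at the start.
- env.current_ft_torque(): the same for the moment, N m.
- env.current_opening(): opening from 0.0 (shut) to 1.0 (fully open).
- env.current_finger_force(): force on a finger pad.
Only numpy, scipy, OpenCV 4.12 (cv2) and the standard library are available. Lean on these libraries where they do the work, as an engineer would, in place of code of your own. Each camera call takes 0.05 s, during which the arm holds its last target. There are 200 camera calls.

### The job

Dry-fit the little column on the white marble base, one part at a time from the bottom up: the silver sleeve into the base, the copper sleeve into the silver one, the brass sleeve into the copper one, and the green bud on top in the brass one. Each tapered foot must go fully home, upright, with its collar resting on the rim below. Leave the pale wooden base empty, and do not shift the soldering brick, the tin can or the pliers.

Things in the scene. Friction and masses are not known exactly. Their poses are not given: they have to be found in the camera images.
- silver_sleeve: Silver-grey sleeve, loose, round, 52 mm tall. Origin: centre of underside, z up. Tapered foot 34 mm dia. at bottom to 47 at 22 mm up; collar 60 dia. at 22-27 mm; above it an open cup, outside 55 to 59 at rim, wall 3.5, mouth 52 wide, 24 deep. Grip the cup. Home (2 mm play, collar on rim): origin 30 mm above that of the sleeve below, 12 mm above a base's. 0.13-0.4 kg.
- copper_sleeve: Reddish copper sleeve, loose, round, 52 mm tall. Origin: centre of underside, z up. Tapered foot 34 mm dia. at bottom to 47 at 22 mm up; collar 60 dia. at 22-27 mm; above it an open cup, outside 55 to 59 at rim, wall 3.5, mouth 52 wide, 24 deep. Grip the cup. Home (2 mm play, collar on rim): origin 30 mm above that of the sleeve below, 12 mm above a base's. 0.13-0.4 kg.
- brass_sleeve: Yellow brass sleeve, loose, round, 52 mm tall. Origin: centre of underside, z up. Tapered foot 34 mm dia. at bottom to 47 at 22 mm up; collar 60 dia. at 22-27 mm; above it an open cup, outside 55 to 59 at rim, wall 3.5, mouth 52 wide, 24 deep. Grip the cup. Home (2 mm play, collar on rim): origin 30 mm above that of the sleeve below, 12 mm above a base's. 0.13-0.4 kg.
- green_bud: Green solid bud (top piece), loose, upright, round, 77 mm tall. Origin: centre of underside, z up. Same tapered foot (34 to 47 mm dia., 22 mm tall) and collar (60 dia., 22-27 mm up) as the sleeves; above it a nearly straight body 48 to 50 dia. up to 50 mm, then a rounded tip. Home in a sleeve, its origin is 30 mm above the sleeve's. 0.15-0.26 kg.
- marble_base: White marble block, 100 x 100 x 34 mm, fixed to the table, with one round hole 53 mm wide and 24 mm deep in the middle of its top. Origin at the centre of its underside, z up; sides along its x and y.
- wood_base: Pale wooden block, 100 x 100 x 34 mm, fixed to the table, with one round hole 53 mm wide and 24 mm deep in the middle of its top. Origin at the centre of its underside, z up; sides along its x and y. Not used: stays empty.
- brick: Cream soldering brick, loose, 60 (x) x 45 (y) x 18 mm, lying on the table. Origin at the centre of its underside. Bystander.
- tin_can: Tin can with copper wire offcuts sticking up out of it, loose, 74 mm diameter, 100 mm tall, wires to about 120 mm. Origin at the centre of its underside. Bystander.
- pliers: Pliers with red handles, loose, lying flat, about 170 mm long, 67 mm wide, 16 mm high, handles towards its -x. Origin at the pivot, on the table. Bystander.
There are look-alikes about, which are no part of the job. What is shaped like the copper_sleeve but pink or purple is not meant.

How it is judged:
On the way, in this order (a step that is already met when the one before it is completed fails the run):
1. the silver sleeve sits home and upright in the marble base (horizontal distance between silver_sleeve and marble_base below 0.006 m and z of silver_sleeve in the frame of marble_base between 0.007 and 0.0155 m and angle between silver_sleeve's own z axis and vertical below 0.08 rad), for 0.2 s.
2. the copper sleeve sits home and upright in the silver sleeve (horizontal distance between copper_sleeve and silver_sleeve below 0.006 m and z of copper_sleeve in the frame of silver_sleeve between 0.025 and 0.0335 m and angle between copper_sleeve's own z axis and vertical below 0.08 rad), for 0.2 s.
3. the brass sleeve sits home and upright in the copper sleeve (horizontal distance between brass_sleeve and copper_sleeve below 0.006 m and z of brass_sleeve in the frame of copper_sleeve between 0.025 and 0.0335 m and angle between brass_sleeve's own z axis and vertical below 0.08 rad), for 0.2 s.
4. the green bud sits home and upright in the brass sleeve (horizontal distance between green_bud and brass_sleeve below 0.006 m and z of green_bud in the frame of brass_sleeve between 0.025 and 0.0335 m and angle between green_bud's own z axis and vertical below 0.08 rad), for 0.2 s.
At the end, for the whole second after the job is handed in: Silver sleeve in the marble base, copper in silver, brass in copper, green bud in brass: each within 6 mm of the axis of the one below, its collar within 3.5 mm of the rim below, upright within 0.08 rad (4.6 degrees), released and at rest (all of step 1 and all of step 2 and all of step 3 and all of step 4 and linear speed of each of silver_sleeve, copper_sleeve, brass_sleeve, green_bud below 0.02 m/s and angular speed of each of silver_sleeve, copper_sleeve, brass_sleeve, green_bud below 0.2 rad/s); the robot touches nothing.
It fails at once if the soldering brick is shifted by more than 20 mm (distance of brick from where it was at the start of the episode above 0.02 m).
It fails at once if the tin can is shifted by more than 20 mm (distance of tin_can from where it was at the start of the episode above 0.02 m).
It fails at once if the pliers is shifted by more than 20 mm (distance of pliers from where it was at the start of the episode above 0.02 m).
It also fails if it takes over 99 s, if anything falls off the work surface, if the arm or the gripper's body presses on something with over 40 N, if the wrist force passes 120 N, or if a joint passes its speed limit or range.

## Working session

There is one attempt and no reset: what is moved stays moved. The work goes in short steps, each a Python script; the robot and the scene stay as the last script left them, time stands still between calls to the robot, and variables do not carry over. Pictures are saved under pics/ and viewed, at most 14 in all, crops included, and the job is handed in when it is done.

```bash
mkdir -p pics
python3 - <<'E'
from rig import env
import cv2,numpy as np
for n in("scene","top"):
    im=env.snapshot(n); cv2.imwrite(f"pics/{n}0.png",cv2.resize(im[:,:,::-1],(800,600),interpolation=cv2.INTER_CUBIC))
    np.save(f"pics/{n}0.npy",im); c=env.calibration(n); print(n,c["mtx"].round(1).tolist(),c["extrinsics"].round(3).tolist())
print(env.calibration("wrist"),env.current_ee_rot(),env.current_t())
E
```

```text
scene [[477.8, 0.0, 281.6], [0.0, 477.8, 203.8], [0.0, 0.0, 1.0]] [[0.131, 0.69, -0.712, 1.394], [0.991, -0.075, 0.109, -0.124], [0.021, -0.72, -0.694, 0.799], [0.0, 0.0, 0.0, 1.0]]
top [[511.7, 0.0, 273.4], [0.0, 511.7, 212.0], [0.0, 0.0, 1.0]] [[0.035, -0.979, 0.202, 0.34], [-0.999, -0.033, 0.013, -0.011], [-0.006, -0.202, -0.979, 1.31], [0.0, 0.0, 0.0, 1.0]]
{'mtx': array([[336.13401464,   0.        , 275.64176242],
       [  0.        , 336.13401464, 205.84817588],
       [  0.        ,   0.        ,   1.        ]]), 'tool_from_camera': array([[-1.24137167e-06, -9.61295144e-01, -2.75520683e-01,
         6.92190871e-02],
       [ 9.99999984e-01, -4.97108212e-05,  1.68936135e-04,
         9.85230512e-04],
       [-1.76093846e-04, -2.75520678e-01,  9.61295129e-01,
        -1.21112038e-01],
       [ 0.00000000e+00,  0.00000000e+00,  0.00000000e+00,
         1.00000000e+00]])} [-9.39804634e-04  9.90507052e-01  1.37458703e-01 -3.50596208e-05] 0.1
```

View pics/scene0.png

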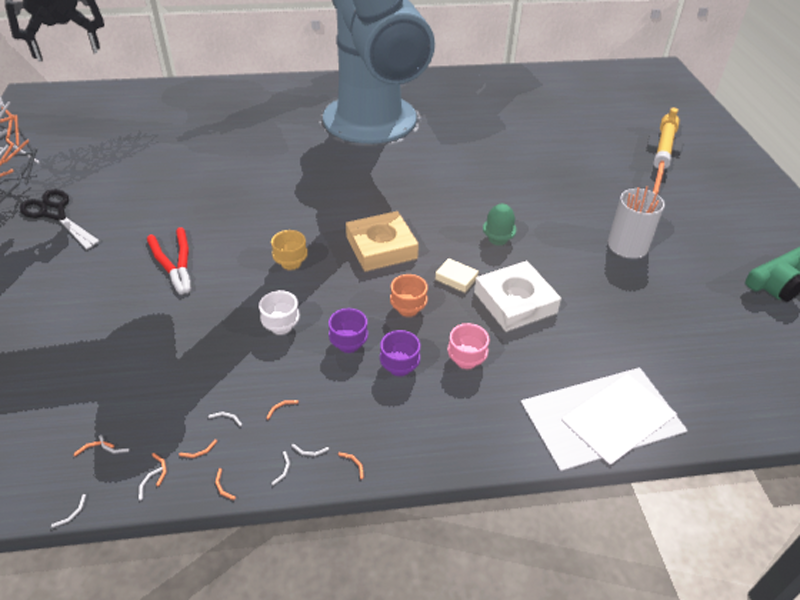

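View pics/top0.png

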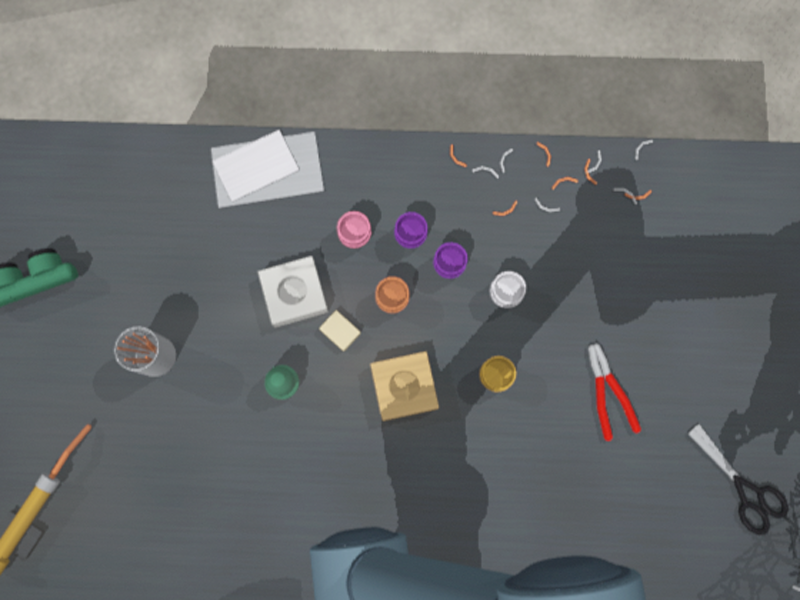

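Top picture: silver (508,289), copper (392,295), brass (498,373), green (281,381), marble hole (292,290), wood hole (404,385), brick (340,331). Things that could be taken for the copper sleeve: purple (410,229), purple (450,260), pink (353,229), orange-copper (392,295). The last one fits the description. I'll check it in a close crop.

```bash
cat > h.py <<'E'
import numpy as np,cv2
def ray(c,uv,z,T=None):
    "pixel uv of camera dict c -> world point on plane z; T=camera-to-world"
    T=c["extrinsics"] if T is None else T
    d=T[:3,:3]@np.linalg.solve(c["mtx"],[uv[0],uv[1],1.]); o=T[:3,3]
    return o+d*(z-o[2])/d[2]
E
python3 - <<'E'
from rig import env
from h import *
im=np.load("pics/top0.npy")
x0,y0,s=180,140,3.8
cv2.imwrite("pics/crop1.png",cv2.resize(im[y0:y0+150,x0:x0+205,::-1],None,fx=s,fy=s,interpolation=cv2.INTER_CUBIC))
c=env.calibration("top")
for n,u,v,z in [("silver",508,289,.052),("copper",392,295,.052),("brass",498,373,.052),("green",281,381,.06),("marble",292,290,.034),("wood",404,385,.034),("brick",340,331,.018),("pink",353,229,.052),("purp1",410,229,.052),("purp2",450,260,.052),("can",137,346,.1)]:
    print(n,ray(c,(u*.7,v*.7),z).round(3))
E
```

```text
silver [ 0.631 -0.2    0.052]
copper [0.614 0.003 0.052]
brass [ 0.482 -0.184  0.052]
green [0.455 0.188 0.06 ]
marble [0.62  0.183 0.034]
wood [ 0.458 -0.023  0.034]
brick [0.552 0.095 0.018]
pink [0.732 0.078 0.052]
purp1 [ 0.736 -0.025  0.052]
purp2 [ 0.681 -0.097  0.052]
can [0.501 0.426 0.1  ]
```

View pics/crop1.png

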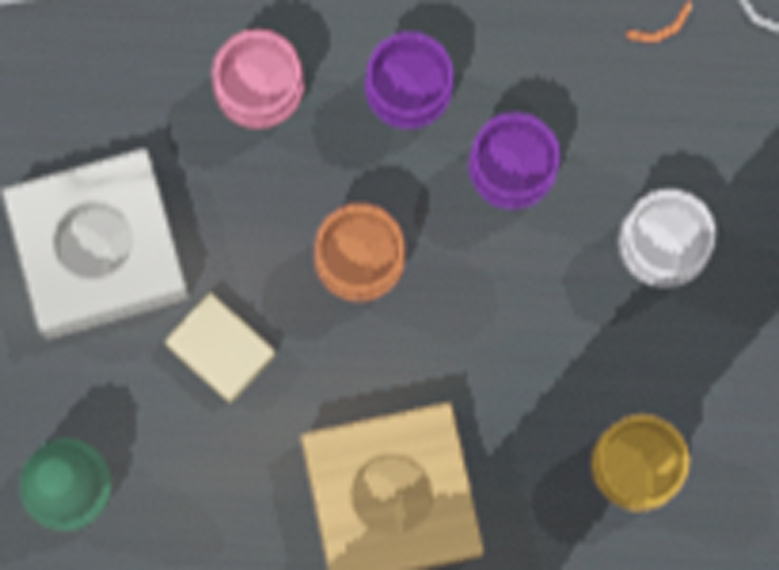

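The crop confirms it: orange-copper sleeve at crop (361,246), clearly different from pink (258,75) and purple (409,77),(514,158). Next, one wrist picture over each item at the same tool yaw, so that calibration bias cancels.

Run:
```python
from rig import env
from h import *
from scipy.spatial.transform import Rotation as R
c=env.calibration("wrist"); np.savez("pics/w.npz")
P=dict(silver=(.631,-.2,.052),brass=(.482,-.184,.052),copper=(.614,.003,.052),marble=(.62,.183,.034),green=(.455,.188,.05))
data={};tiles=[]
for n,(x,y,z) in P.items():
    env.movep([x,y,.2],[0,1,0,0]); env.dwell(.15)
    p=env.current_ee_pos();q=np.array(env.current_ee_rot())
    T=np.eye(4);T[:3,:3]=R.from_quat(q[[1,2,3,0]]).as_matrix();T[:3,3]=p
    im=env.snapshot("wrist"); Tw=T@c["tool_from_camera"]
    pc=np.linalg.inv(Tw)@[x,y,z,1]; uv=c["mtx"]@pc[:3]/pc[2]
    a,b=(uv[:2]-75).astype(int); a,b=max(a,0),max(b,0)
    t=cv2.resize(im[b:b+150,a:a+150,::-1],(264,264),interpolation=cv2.INTER_CUBIC); tiles.append(t)
    data[n]=dict(a=a,b=b,Tw=Tw,z=z); print(n,a,b,uv[:2].round(1),env.current_joint_positions()[5].round(2) if hasattr(env.current_joint_positions(),'round') else '')
np.save("pics/w.npy",data,allow_pickle=True)
tiles.append(np.zeros_like(tiles[0]))
cv2.imwrite("pics/wr.png",np.vstack([np.hstack(tiles[:3]),np.hstack(tiles[3:])])); print(env.current_t())
```

```text
silver 198 121 [273.2 196.2] 2.74
brass 198 123 [273.6 198.5] 2.65
copper 197 120 [272.3 196. ] 3.04
marble 199 116 [274.4 191.5] -2.95
green 199 123 [274.6 198.3] -2.88
10.425
```

View pics/wr.png

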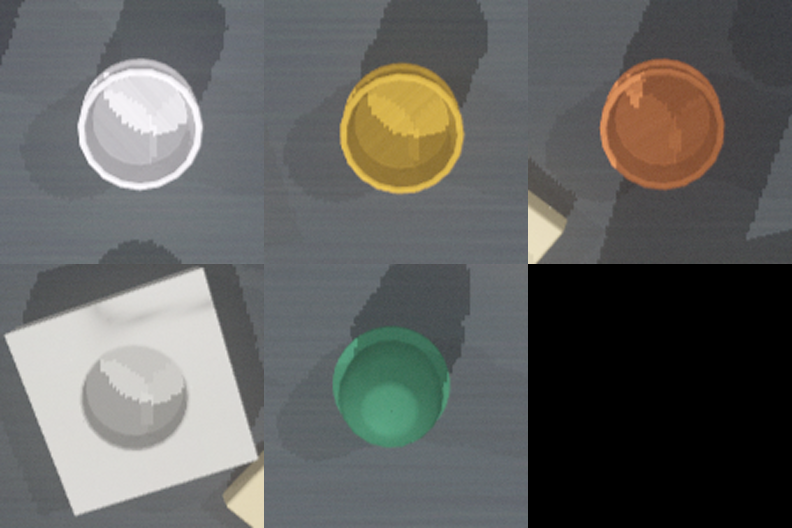

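Tile-local centres (264-px tiles): silver rim (140.5,129), brass rim (138,133), copper rim (134,128), marble hole (135,134), green collar (128,122) and green body (127,129). I'll use a half turn of the tool so joint 6 stays mid-range.

```bash
cat >> h.py <<'E'
Q=[0,0,1,0]
def pick(env,x,y,h=.047):
    env.command_gripper(1.); env.movep([x,y,h+.09],Q)
    hit=env.servo_line([x,y,h],feed=.08,until_force=12)
    z=env.current_ee_pos()[2]; env.command_gripper(0.)
    print("pick hit",hit,"z",round(z,4),"open",env.current_opening(),"F",env.current_finger_force())
    env.servo_line([x,y,.24],feed=.15)
    return z
E
python3 - <<'E'
from rig import env
from h import *
c=env.calibration("wrist"); d=np.load("pics/w.npy",allow_pickle=True).item()
L=[("silver",140.5,129,.052),("brass",138,133,.052),("copper",134,128,.052),("marble",135,134,.034),("green",128,122,.027),("green",127,129,.05)]
W={}
for n,u,v,z in L:
    e=d[n]; W[n]=ray(c,(e["a"]+u*150/264-.2,e["b"]+v*150/264-.2),z,e["Tw"]); print(n,W[n].round(4))
np.save("pics/W.npy",W,allow_pickle=True)
x,y,_=W["silver"]
env.movep([.6,-.1,.25],Q)
print("j",np.round(env.current_joint_positions(),2))
pick(env,x,y)
print(env.current_ee_pos(),env.current_force(),env.current_opening(),env.current_t())
cv2.imwrite("pics/g1.png",cv2.resize(env.snapshot("wrist")[:,:,::-1],(800,600)))
E
```

```text
silver [ 0.6328 -0.2037  0.052 ]
brass [ 0.4821 -0.1862  0.052 ]
copper [0.6169 0.0025 0.052 ]
marble [0.6196 0.182  0.034 ]
green [0.4548 0.1908 0.027 ]
green [0.4569 0.191  0.05  ]
j [-0.27  0.45  0.18  1.3   0.   -0.27]
pick hit False z 0.0477 open 0.6592410146749462 F 63.37144487653859
[ 0.63227711 -0.20349066  0.23877223] [-0.07835377 -0.26377704 -1.98168453] 0.6588968251302616 16.6417
```

View pics/g1.png

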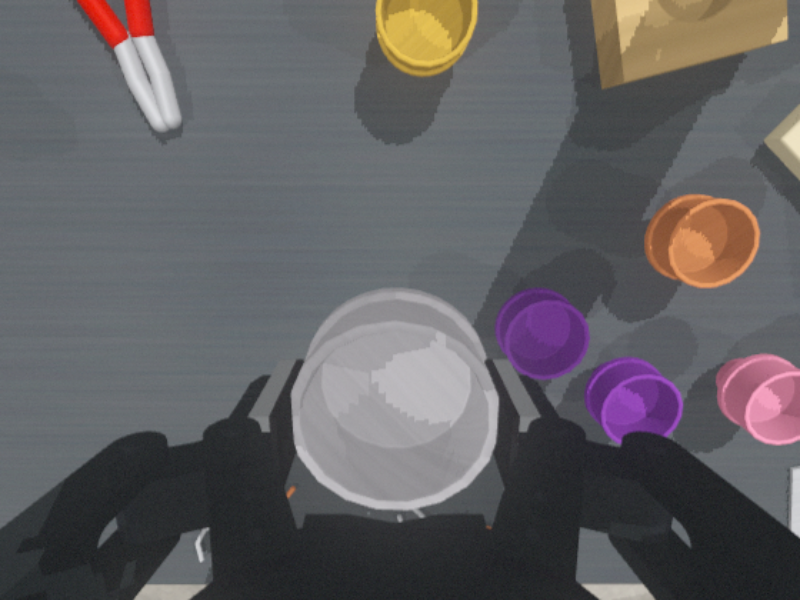

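Silver is held upright and centred: rim columns 292–498, so 395, matching the jaw axis. Now place it.

```bash
cat >> h.py <<'E'
def place(env,x,y,zo,h):
    "put held piece with its origin at height zo; h=TCP height over origin in grasp"
    env.movep([x,y,max(zo+h+.06,.15)],Q)
    env.servo_line([x,y,zo+h+.025],feed=.1)
    hit=env.servo_line([x,y,zo+h-.002],feed=.04,until_force=15)
    p=env.current_ee_pos(); print("place hit",hit,"dz",round(p[2]-zo-h,4),"xy",(p[:2]-[x,y]).round(4),"F",np.round(env.current_force(),1))
def release(env):
    env.command_gripper(1.); p=np.array(env.current_ee_pos()); p[2]+=.11
    env.servo_line(p,feed=.15); print("t",env.current_t())
E
python3 - <<'E'
from rig import env
from h import *
W=np.load("pics/W.npy",allow_pickle=True).item()
place(env,*W["marble"][:2],.012,.0472)
E
```

```text
place hit True dz 0.0013 xy [-0.0004 -0.    ] F [-1.8 -0.4  7. ]
```

Run:
```python
from rig import env
from h import *
release(env)
p=env.current_ee_pos();print(p)
cv2.imwrite("pics/p1.png",cv2.resize(env.snapshot("wrist")[:,:,::-1],(800,600)))
```

```text
t 20.8583
[0.61763163 0.18173053 0.16804099]
```

View pics/p1.png

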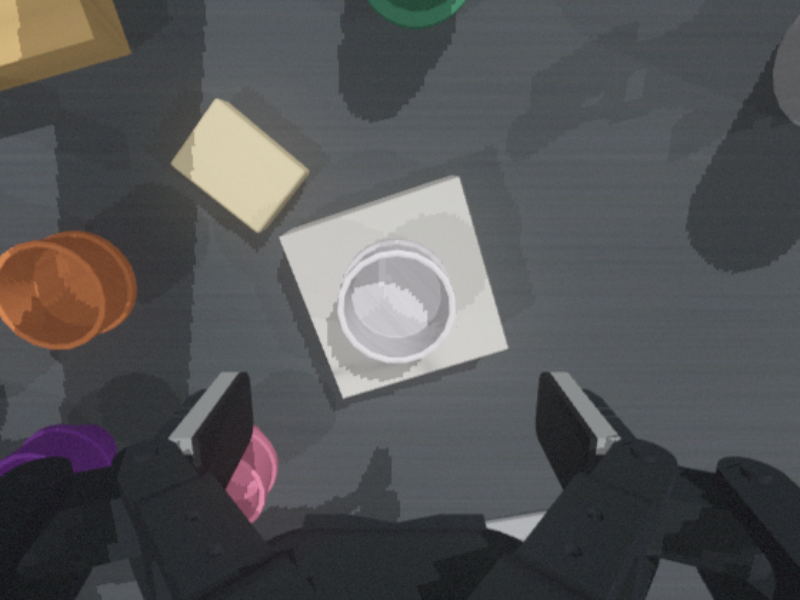

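Silver sits in the hole, rim centre at (397,304), and looks upright. I'll compute its position as the target for copper, then pick and place copper.

```bash
cat >> h.py <<'E'
def wT(env):
    from scipy.spatial.transform import Rotation as R
    q=np.array(env.current_ee_rot());T=np.eye(4)
    T[:3,:3]=R.from_quat(q[[1,2,3,0]]).as_matrix();T[:3,3]=env.current_ee_pos()
    return T@env.calibration("wrist")["tool_from_camera"]
E
python3 - <<'E'
from rig import env
from h import *
W=np.load("pics/W.npy",allow_pickle=True).item()
t=ray(env.calibration("wrist"),(397*.7,304.5*.7),.064,wT(env)); print(t,W["marble"])
xy=(t+W["marble"])[:2]/2; np.save("pics/xy.npy",xy)
p=np.array(env.current_ee_pos()); p[2]=.22; env.servo_line(p,feed=.2)
z=pick(env,*W["copper"][:2])
place(env,*xy,.042,z-.0005)
release(env)
T=wT(env); t=ray(env.calibration("wrist"),(280,205),.1,T);print(env.current_ee_pos())
cv2.imwrite("pics/p2.png",cv2.resize(env.snapshot("wrist")[:,:,::-1],(800,600)))
E
```

```text
[0.61630807 0.1820122  0.064     ] [0.6196334  0.18204533 0.034     ]
pick hit False z 0.0477 open 0.662179819716768 F 63.051840250846
place hit True dz 0.0013 xy [-0.0003  0.    ] F [-1.  -0.1  5.1]
t 28.6417
[0.6160614  0.1816126  0.19781435]
```

View pics/p2.png

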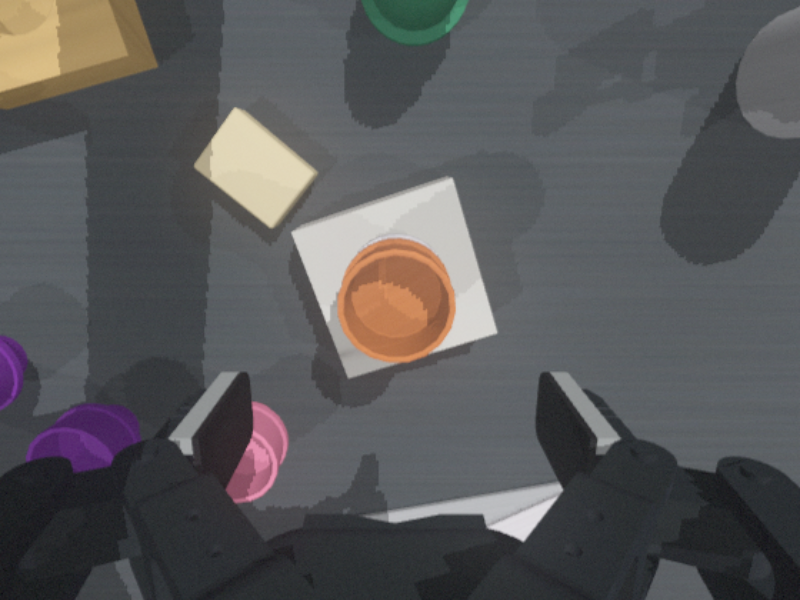

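Copper is in silver, rim centre (397,305), matching the commanded position. Now brass.

Run:
```python
from rig import env
from h import *
W=np.load("pics/W.npy",allow_pickle=True).item(); xy=np.load("pics/xy.npy")
p=np.array(env.current_ee_pos()); p[2]=.24; env.servo_line(p,feed=.2)
z=pick(env,*W["brass"][:2])
place(env,*xy,.072,z-.0005)
release(env); print(env.current_ee_pos())
p=np.array(env.current_ee_pos()); p[2]=.26; env.servo_line(p,feed=.2); 
env.movep([.46,.1,.26],Q)
a=env.snapshot("scene")[120:270,260:460,::-1]
cv2.imwrite("pics/p3.png",cv2.resize(a,(800,600),interpolation=cv2.INTER_CUBIC)); print(env.current_t())
```

```text
pick hit False z 0.0475 open 0.6629292738548065 F 62.281874403124675
place hit True dz 0.0016 xy [-0.     -0.0001] F [-1.   0.8  6. ]
t 37.7167
[0.61651791 0.18142489 0.22786696]
38.8167
```

View pics/p3.png

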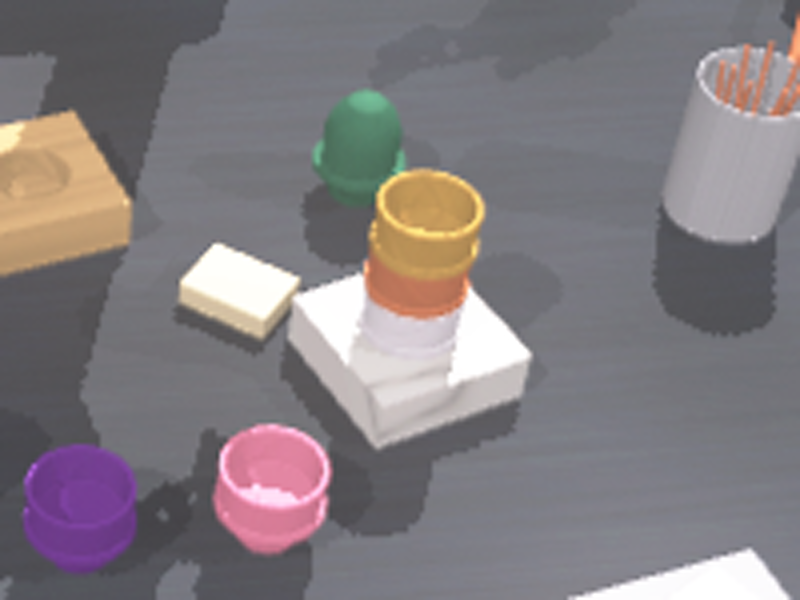

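The stack is silver, copper, brass, with brass rim centre at crop (430,210), copper's lower collar edge near (416,300) and silver's near (410,340). I'll check that slant against an ideal vertical axis.

Run:
```python
from rig import env
from h import *
c=env.calibration("scene"); M=np.linalg.inv(c["extrinsics"])
for x in(.616,.6195):
  for z in(.034,.064,.094,.124):
    p=M@[x,.182,z,1]; u=c["mtx"]@p[:3]/p[2]; print(x,z,((u[:2]-[260,120])*4).round(0))
```

```text
0.616 0.034 [404. 319.]
0.616 0.064 [411. 281.]
0.616 0.094 [418. 242.]
0.616 0.124 [426. 201.]
0.6195 0.034 [405. 323.]
0.6195 0.064 [413. 285.]
0.6195 0.094 [420. 246.]
0.6195 0.124 [428. 205.]
```

The stack is upright and at the right height. Now the bud.

Run:
```python
from rig import env
from h import *
xy=np.load("pics/xy.npy")
z=pick(env,.456,.191,.045)
place(env,*xy,.102,z-.0005)
release(env); p=np.array(env.current_ee_pos()); print(p)
env.movep([.46,.0,.28],Q)
a=env.snapshot("scene")[120:270,260:460,::-1]
cv2.imwrite("pics/p4.png",cv2.resize(a,(800,600),interpolation=cv2.INTER_CUBIC)); print(env.current_t())
```

```text
pick hit False z 0.0455 open 0.5598280163625782 F 67.99340886063874
place hit True dz 0.002 xy [-0. -0.] F [-0.3 -0.6  5.2]
t 45.9917
[0.61658734 0.18177995 0.25649926]
47.0
```

View pics/p4.png

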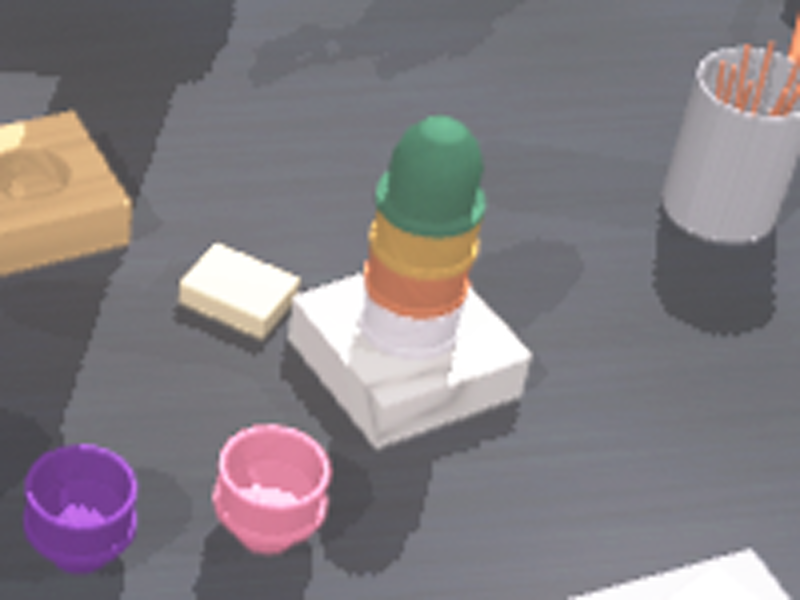

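The bud is upright with its collar on the brass rim at (430,210), the stack is complete, and the brick and can haven't moved. Handing it in.

```bash
python3 -c "
from rig import env
env.dwell(.5); print(env.job_done())"
```

```text
the job is handed in; nothing more can be done
None
```

The column is dry-fitted on the marble base (silver, copper, brass, green bud) and handed in at about 48 s; the last picture shows it upright and seated with the brick and can unmoved, but hand-in returned no verdict.

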